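# Load a blank into the milling fixture

## Task

Load the aluminium blank that lies on the dark fixture plate, without gripping or lifting it: with the fingertips push it back until its long side is flat against the long locating rail, slide it along the rail until its end is up against the end stop, then push the cam clamp's ball lever round, towards the robot and on clockwise as seen from above, until the blank is clamped tight. Keep the blank flat on the plate, leave all the other things where they are, and finish with the hand clear.

Things in the scene. Friction and masses are not known exactly. Their poses are not given: they have to be found in the camera images.
- fixture: dark steel plate fixed on the bench, 240 (x) by 360 (y) mm, 20 mm thick. Origin: centre of its underside. x points from the robot towards the rail, y along the rail away from the end stop (robot's left). Turned by up to 0.35 rad. In its frame a blank fully home has its centre at x = 40, y = -60 mm, and the clamp's pivot is at x = -9.5, y = -60 mm
- rail: the straight ground steel locating rail on the plate's far side, fixed, 25 (x) by 295 (y) mm, 20 mm high above the plate. Origin: centre of its underside. The blank's long side goes against its face towards the robot, 12.5 mm on the -x side of the origin (the plane x = 70 mm of the plate)
- end_stop: the steel end stop on the plate, fixed, 30 (x) by 24 (y) mm, 22 mm high above the plate, in front of the rail's right end. Origin: centre of its underside. The blank's short end goes against its left face, 12 mm on the +y side of the origin (the plane y = -115 mm of the plate)
- blank: the plain aluminium block to load, 60 (x) by 110 (y, its long sides) by 30 mm high, 0.4 to 0.7 kg. Origin: centre of its underside, which lies on the plate's top (20 mm above the bench). It starts loose in front of the rail, left of the clamp, turned up to 0.3 rad from the rail; it slides under a push of about 2 to 5 N
- clamp (a joint): angle of the cam clamp about its upright pivot, rad: 0 fully open, growing clockwise seen from above, end of travel 1.5; starts at 0 to 0.2 and stays where it is left. On a blank that is home the cam touches at about 1.0 and is tight from about 1.15 on. At the lever's end it takes about 2 N until the cam touches, then up to 20 N as it tightens
- clamp_pivot (a point): point on the pivot's upright axis, 30 mm above the plate, where the lever's rod begins. The hub around it is 21 mm across; under it the round steel cam (32 mm across, centre 5 mm off the pivot) turns 6 to 24 mm above the plate. Open, the cam leaves a blank that is home 3 to 5 mm of room
- clamp_ball (a point): centre of the black ball (25 mm across) at the lever's end, 88 mm from the pivot's axis, 36 mm above the plate. The rod from pivot to ball is straight, 11 mm thick, its underside 25 to 30 mm above the plate. At joint value q it points 115 degrees + q clockwise from the plate's x (open: to the robot's right and near side). Push it from its far side, towards the robot and on to the left
- finished_part: bystander: a finished part, aluminium block 60 x 110 x 30 mm with three holes, lying on the bench right of the plate
- cap_screw: bystander: a dark M10 cap screw 40 mm tall, 16 mm across, standing on its head on the plate's far right corner, behind the end stop
- hex_key: bystander: L-shaped dark hex key, about 110 mm long, on the bench left of the plate
- chip_brush: bystander: a brush 170 mm long, on the bench left of the plate
- oil_bottle: bystander: a white bottle 52 mm across and 150 mm tall, standing behind the rail beyond the plate
- bar_stub: bystander: an upright steel bar stub 32 mm across and 60 mm tall, standing behind the rail beyond the plate
- caliper: bystander: a caliper 200 mm long with a black head, lying on the bench right of the plate
Mind the look-alikes: they are no part of the job. What is shaped like the blank but blue is not meant.

How it is judged:
At the end, for the whole second after the job is handed in: the blank lies flat on the plate, its end within 2 mm of the end stop, its long side within 2 mm of the rail and parallel to it within 0.03 rad; the cam lever is swung round past 0.9 rad and stays there, and the clamp alone presses the blank on the rail with more than 10 N (y of blank in the frame of fixture between -0.063 and -0.058 m and x of blank in the frame of fixture between 0.038 and 0.043 m and angle between the y axis of blank and the y axis of fixture, either way round below 0.03 rad and angle between blank's own z axis and vertical below 0.05 rad and height (world z) of blank below 0.023 m and value of joint clamp above 0.9 rad and contact force between rail and blank above 10 N and linear speed of blank below 0.01 m/s and velocity of joint clamp below 0.05 rad/s); the robot touches nothing.
It fails at once if the blank is lifted off the plate or tipped up (height (world z) of blank above 0.026 m or angle between blank's own z axis and vertical above 0.12 rad).
It fails at once if the blank is pushed off the fixture plate (height (world z) of blank below 0.012 m).
It fails at once if another thing on the bench or plate is moved by more than 15 mm (distance of any of finished_part, cap_screw, hex_key, chip_brush, oil_bottle, bar_stub, caliper from where it was at the start of the episode above 0.015 m).
It also fails if it takes over 61 s, if anything falls off the work surface, if the arm or the gripper's body presses on something with over 40 N, if the wrist force passes 120 N, or if a joint passes its speed limit or range.

## Robot

A 6-joint arm with a two-finger parallel gripper is mounted at the origin on the work surface. World frame = base frame: x ahead of the robot, y to its left, z up, the work surface at z = 0. Lengths are in m, angles in rad, forces in N, time in s.
With the tool pointing down it reaches from about 0.4 to 0.825 m from the base axis. Payload 7 kg.
Tool frame: the origin (TCP) lies midway between the tips of the shut fingers; the grasp point (between the pads) lies 19 mm behind it; z points along the fingers, x is the direction in which the jaws open and shut, and the axes are right-handed (so a half turn about z gives the same grasp; the last joint's range is limited). The gripper opens to 88 mm and grips with 3 to 60 N. Pads are 19 mm wide; open, the fingers measure 130 mm over their backs; the gripper's body (78 mm by 193 mm) begins 47 mm behind the grasp point.
Start: joints at [-0.903, 0.359, 0.012, 0, -1.224, -0.288], TCP at [0.25, -0.627, 0.227] pointing down, gripper open.
Joint ranges: [-3.07, 3.07], [-1.43, 2.12], [-1.02, 1.25], [-3.03, 1.67], [-3.05, -0], [-3.03, 3.03]. Speed limits (rad/s): [2.39, 2.39, 3.01, 3.14, 3.14, 3.14].

## Interface

Orientations are given as [roll, pitch, yaw] about the fixed x, y, z axes, in that order (R = Rz(yaw) Ry(pitch) Rx(roll)).
In Python, from station import arm, grab_frame, camera_params gives the robot as it stands.
- The arm moves only by the shell command python3 -m handwheel 'ROWS' [FORCE]. ROWS is JSON, a list that holds one entry, the list of rows, each a list of 5 numbers: the finger opening in m, from 0 to 0.0876, then the shift along the tool's x, y, z in m, then the turn about the tool's z in degrees. A call has 1 to 20 rows; each row is the pose to reach, as a shift and turn from the pose measured when the call began, along the tool's axes at that moment; what a row does not reach only later rows make up. A row lasts 1/12 s, in which the tool goes at most 41.7 mm and 7.16 degrees, less where a joint would pass 70% of its speed; a pose out of reach is approached as far as the arm can. A call with a gripper value outside its range is refused whole. The fingers move at their own pace and stop on an object; FORCE is the grip in N (left out, the last holds). Time passes only in rows, so rows that repeat a pose let the fingers close. It gives the time, the measured TCP pose, the force and the opening at its end, in the units of the state.
- arm.get_state(): the state, without advancing time (a new reading comes with each control period).
- grab_frame(name): name is "scene" or "side" or "wrist"; returns the picture (400x640x3 uint8, blue, green, red); there is no depth.
- camera_params(name): a dict with "intrinsics" (3x3 intrinsics, pixels), "R" (3x3) and "t" (3): a world point X has camera coordinates R X + t; the wrist camera has in their place "tool_from_camera" (4x4, takes a point from camera to tool coordinates, whose origin is the TCP and whose axes are the tool frame's). Camera axes: x right, y down, z forward; pixel columns grow to the right and rows downward; lengths in m; the calibration is good to about 2 mm. A picture is of the moment at which its call begins: read the wrist's pose just before it. camera_params takes no time and is no camera call.
- arm.job_done(): hands the job in, once; it reports no verdict.
The state is a dict: "t": time; "q": joint angles; "qd": joint speeds; "joint_efforts": joint torques, N m; "eef_pos": TCP position; "ee_rot": TCP orientation; "force": force on the tool from outside, world axes, zero at the start; "moment": the same for the moment, N m; "width": finger opening in m.
Only numpy, scipy, OpenCV 4.12 (cv2) and the standard library are available. Lean on these libraries where they do the work, as an engineer would, in place of code of your own. Each camera call takes 0.05 s, during which the arm holds its last target.

## Working session

There is one attempt and no reset: what is moved stays moved. The work goes in short steps, Python scripts to look and compute and a shell command to move; the robot and the scene stay as the last step left them, time stands still between calls to the robot, and variables do not carry over. Pictures are saved under pics/ and viewed, and the job is handed in when it is done.

```bash
ls; mkdir -p pics
python3 - <<'E'
from station import arm, grab_frame, camera_params
import cv2,json
print(arm.get_state())
for n in ("scene","side","wrist"):
    cv2.imwrite(f"pics/{n}0.png",grab_frame(n)); p=camera_params(n); print(n,{k:(v.tolist() if hasattr(v,'tolist') else v) for k,v in p.items()})
E
```

```text
pics
{'t': 0.0, 'q': array([-9.02886265e-01,  3.59367398e-01,  1.11086218e-02, -3.66392918e-04,
       -1.22410147e+00, -2.88108627e-01]), 'qd': array([-0.00055043, -0.0008758 ,  0.00056792, -0.00055959,  0.00017305,
        0.00059658]), 'joint_efforts': array([ 1.01260839e-04, -5.82712483e+01,  2.93061340e+01,  6.99703708e+00,
        7.14753172e-03, -1.45459826e-04]), 'eef_pos': array([ 0.25006423, -0.62646612,  0.22565402]), 'ee_rot': array([-3.14147848e+00, -1.59733336e-03,  1.95047290e+00]), 'force': array([-0.96076632,  0.37726048,  0.24401934]), 'moment': array([-0.00276698,  0.0466916 , -0.04112465]), 'width': 0.08741052988506226}
scene {'intrinsics': [[410.03965237619906, 0.0, 326.2529106205138], [0.0, 410.03965237619906, 202.38536111695035], [0.0, 0.0, 1.0]], 'R': [[-0.6742772644727647, 0.7383619500755355, 0.013107299331960719], [0.5638950447027956, 0.5262512334918135, -0.6364605390815496], [-0.47683597722357035, -0.4217597300940395, -0.7711978869889656]], 't': [0.36585284995482825, -0.30055722580202887, 1.1697287908115268]}
side {'intrinsics': [[395.7144387786509, 0.0, 318.31090886889837], [0.0, 395.7144387786509, 196.0960503603854], [0.0, 0.0, 1.0]], 'R': [[-0.889046059546066, -0.4578019120856792, -0.003809632043802664], [-0.26989848504660763, 0.5308249401627353, -0.8033552705190741], [0.3697998266294337, -0.7131916237533391, -0.5954878638838211]], 't': [0.4939182438367294, 0.17812378270591167, 0.7190185475856621]}
wrist {'intrinsics': [[359.0540321063768, 0.0, 325.0765198306717], [0.0, 359.0540321063768, 204.14125343054977], [0.0, 0.0, 1.0]], 'tool_from_camera': [[0.9999999963327292, -4.5260114603176406e-05, -7.270532320599135e-05, 0.000456921376017716], [6.203547032611865e-05, 0.968092332658868, 0.25059375810006157, -0.06671211563794872], [5.904356372880178e-05, -0.2505937616913752, 0.9680923319163435, -0.1587982300899586], [0.0, 0.0, 0.0, 1.0]]}
```

View pics/scene0.png

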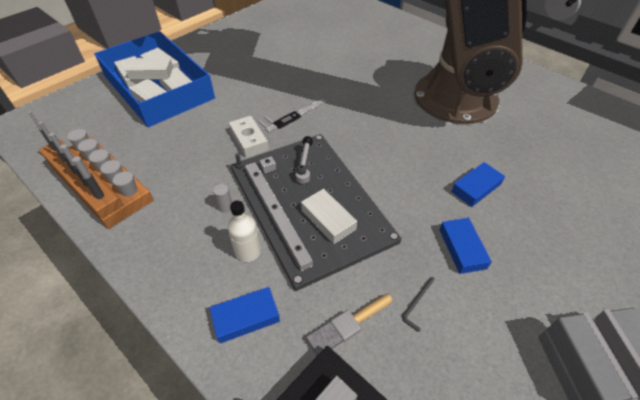

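View pics/side0.png

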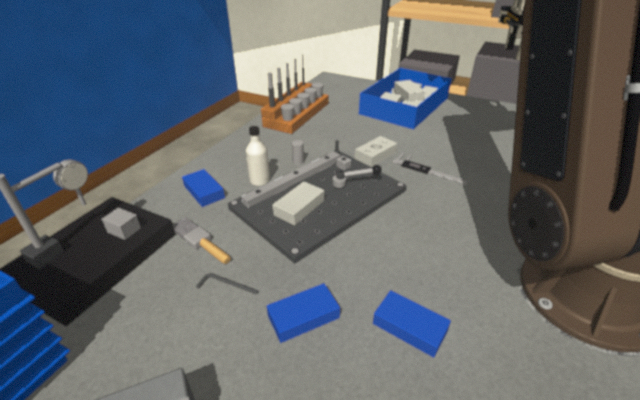

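View pics/wrist0.png

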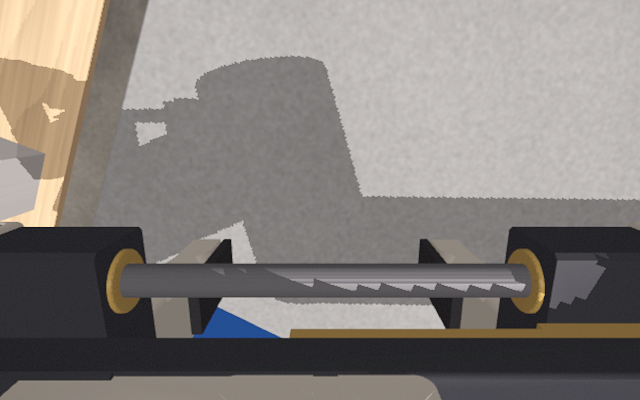

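Candidates in the scene picture: the plain pale block on the plate (328,215), the part with holes on the bench (248,133), three blue blocks (478,183), (466,245) and (245,314), and pale blocks in the blue bin (150,70). By the description the blank is the one at (328,215). I'll check that in close crops.

Run:
```python
import cv2
a=cv2.imread("pics/scene0.png"); cv2.imwrite("pics/sc.png",cv2.resize(a[125:295,220:410],None,fx=4,fy=3.5,interpolation=cv2.INTER_CUBIC)) 
a=cv2.imread("pics/side0.png"); cv2.imwrite("pics/sd.png",cv2.resize(a[135:265,220:420],None,fx=4,fy=4,interpolation=cv2.INTER_CUBIC))
```

```text
(no output)
```

View pics/sc.png

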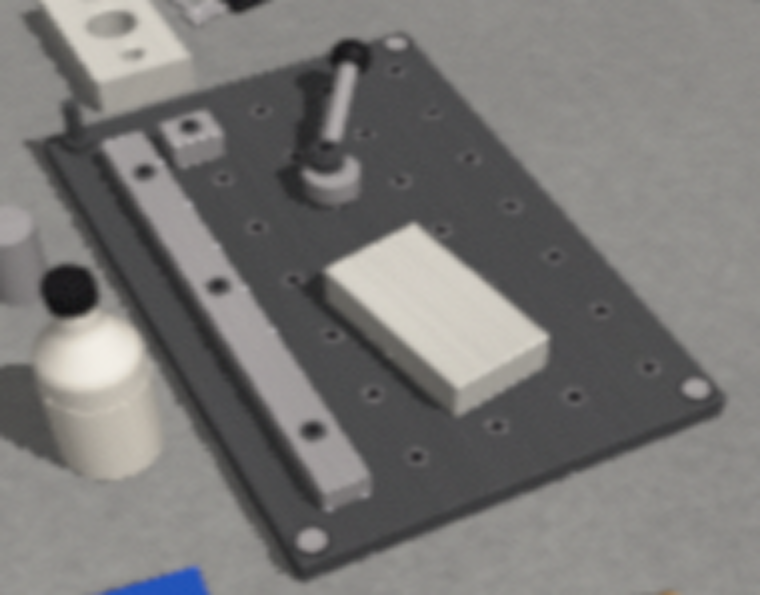

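View pics/sd.png

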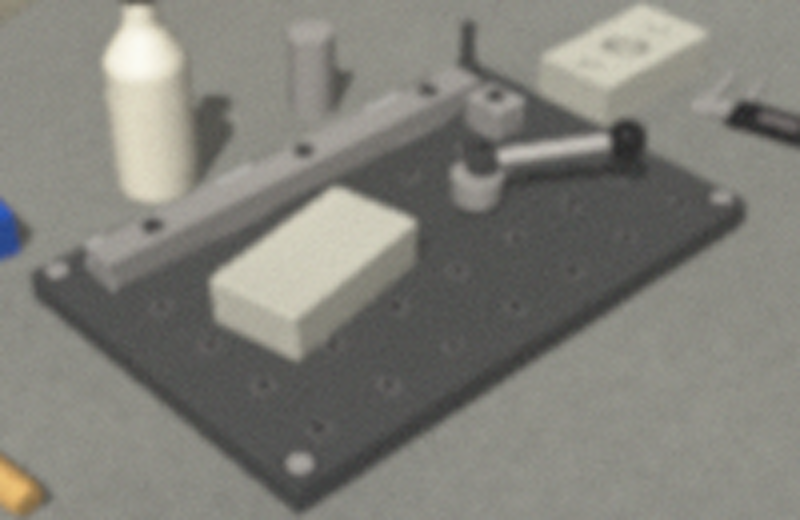

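The crops confirm it: a plain pale block with no holes, on the dark plate, left of the clamp. Next I'll fit the poses from both views.

```bash
cat > fit.py <<'E'
import numpy as np
from scipy.optimize import least_squares
from station import camera_params
C={n:camera_params(n) for n in("scene","side")}
def proj(n,X):
    c=C[n];p=np.array(c["R"])@X+np.array(c["t"]);u=np.array(c["intrinsics"])@p;return u[:2]/u[2]
def w(pose,l):
    x,y,a=pose;return np.array([x+l[0]*np.cos(a)-l[1]*np.sin(a),y+l[0]*np.sin(a)+l[1]*np.cos(a),l[2]])
def S(p):return (220+p[0]/4,125+p[1]/3.5)
def D(p):return (220+p[0]/4,135+p[1]/4)
E
python3 - <<'E'
from fit import *
fx=[("scene",S(p),l) for p,l in [((302,568),(.12,.18,.02)),((722,398),(-.12,.18,.02)),((408,33),(-.12,-.18,.02)),((45,143),(.12,-.18,.02))]]
fx+=[("side",D(p),l) for p,l in [((300,495),(-.12,.18,.02)),((744,205),(-.12,-.18,.02)),((36,275),(.12,.18,.02)),((468,63),(.12,-.18,.02))]]
bl=[("scene",S(p),l) for p,l in [((413,225),(-.03,-.055,.05)),((549,342),(-.03,.055,.05)),((457,390),(.03,.055,.05)),((325,270),(.03,-.055,.05))]]
bl+=[("side",D(p),l) for p,l in [((340,187),(.03,-.055,.05)),((417,226),(-.03,-.055,.05)),((298,320),(-.03,.055,.05)),((211,283),(.03,.055,.05))]]
def fit(o,x0,lab):
    f=lambda v:np.concatenate([proj(n,w(v,l))-p for n,p,l in o])
    r=least_squares(f,x0);print(lab,r.x,"\n",f(r.x).reshape(-1,2).round(1).tolist());return r.x
F=fit(fx,[.6,0,0],"fixture");B=fit(bl,[.6,0,0],"blank")
b=[("scene",S((350,57))),("side",D((627,140)))]
r=least_squares(lambda X:np.concatenate([proj(n,X)-p for n,p in b]),[.5,-.1,.056]);print("ball",r.x,r.cost)
def inv(P):
    d=np.array(P[:2])-F[:2];c,s=np.cos(F[2]),np.sin(F[2]);return np.array([c*d[0]+s*d[1],-s*d[0]+c*d[1]])
print("blank in F",inv(B),B[2]-F[2]);bb=inv(r.x);print("ball F",bb);v=bb-[-.0095,-.06];print(np.linalg.norm(v),np.degrees(np.arctan2(-v[1],v[0]))-115)
for q in(0,.1,.2):
    a=-np.radians(115)-q;X=w(F,(-.0095+.088*np.cos(a),-.06+.088*np.sin(a),.056));print(q,X,proj("scene",X),proj("side",X),b)
E
```

```text
fixture [ 0.56545489 -0.02638319 -0.34604942] 
 [[-0.0, 0.2], [2.3, -0.4], [-0.6, -1.1], [-1.0, -1.8], [-0.9, -0.2], [1.4, -0.8], [-2.4, -0.3], [0.4, -1.3]]
blank [ 0.5818426   0.04233003 -0.16683424] 
 [[0.7, -0.8], [0.5, -1.5], [0.1, -0.2], [-0.1, -0.5], [-1.3, -0.0], [0.3, -0.8], [-1.1, 0.5], [-0.8, -0.8]]
ball [ 0.46513337 -0.13125875  0.05648064] 0.015799911016178548
blank in F [-0.00789019  0.07019835] 0.17921517252055302
ball F [-0.05880235 -0.132686  ]
0.08782924687782925 9.148737864843923
0 [ 0.4741296  -0.14201696  0.056     ] [301.50260393 141.08316974] [374.72950592 167.22124333] [('scene', (307.5, 141.28571428571428)), ('side', (376.75, 170.0))]
0.1 [ 0.46820864 -0.13551174  0.056     ] [305.25975359 141.12436494] [376.07948275 169.10686805] [('scene', (307.5, 141.28571428571428)), ('side', (376.75, 170.0))]
0.2 [ 0.4629667  -0.12844792  0.056     ] [308.98684794 141.41899806] [377.0995276  171.06299931] [('scene', (307.5, 141.28571428571428)), ('side', (376.75, 170.0))]
```

The fit is consistent: residuals are about 1 px, the ball is 88 mm from the pivot, and q is about 0.15. The next helper converts a pose in the fixture frame into shifts along the tool's axes.

```bash
cat > go.py <<'E'
import sys,numpy as np
from fit import w
from station import arm
from scipy.spatial.transform import Rotation as Ro
F=np.array([0.5655,-0.0264,-0.346])
def st():
    s=arm.get_state();p=s["eef_pos"];d=p[:2]-F[:2];c,sn=np.cos(F[2]),np.sin(F[2])
    f=s["force"];
    print("t %.2f fixXY(mm) %s z %.1f yawRelF %.1f deg | F_fix %s | width %.1f"%(s["t"],(1e3*np.array([c*d[0]+sn*d[1],-sn*d[0]+c*d[1]])).round(1),1e3*p[2],np.degrees(s["ee_rot"][2]-F[2]),np.array([c*f[0]+sn*f[1],-sn*f[0]+c*f[1],f[2]]).round(1),1e3*s["width"]))
    return s
def to(x,y,z,yawF=90):
    s=st();R=Ro.from_euler("xyz",s["ee_rot"]).as_matrix()
    t=w(F,(x/1e3,y/1e3,z/1e3));print("world",t.round(3),"shift mm",(1e3*R.T@(t-s["eef_pos"])).round(1),"turn", round((np.degrees(s["ee_rot"][2]-F[2])-yawF+180)%360-180,1))
if __name__=="__main__":
    a=list(map(float,sys.argv[1:])); to(*a) if a else st()
E
python3 go.py -85 70 180
python3 - <<'E'
from fit import *
# bottle, stub base positions: bottle base pixel scene/side
from station import camera_params
def ground(n,p,z):
    c=C[n];R=np.array(c["R"]);t=np.array(c["t"]);o=-R.T@t;d=R.T@np.linalg.inv(np.array(c["intrinsics"]))@np.array([*p,1]);return o+d*(z-o[2])/d[2]
F=np.array([0.5655,-0.0264,-0.346])
for l,n,p,z in [("cap","scene",(237,208),.15),("cap","side",(254.5,128),.15),("stub","side",(297.7,142),.06),("finished topcorner","side",D((706,35)),.03),("screw top","side",D((468,23)),.06)]:
    X=ground(n,p,z);d=X[:2]-F[:2];c,s=np.cos(F[2]),np.sin(F[2]);print(l,X.round(3),(c*d[0]+s*d[1]).round(3),(-s*d[0]+c*d[1]).round(3))
E
```

```text
t 0.15 fixXY(mm) [ -93.2 -671.6] z 225.8 yawRelF 131.6 deg | F_fix [ 0.2 -0.6 -0.3] | width 87.4
world [0.509 0.068 0.18 ] shift mm [549.2 498.3  46.5] turn 41.6
cap [ 0.745 -0.027  0.15 ] 0.169 0.06
cap [ 0.74  -0.033  0.15 ] 0.166 0.053
stub [ 0.7   -0.161  0.06 ] 0.172 -0.081
finished topcorner [ 0.476 -0.324  0.03 ] 0.017 -0.311
screw top [ 0.609 -0.215  0.06 ] 0.105 -0.162
```

```bash
python3 -m handwheel '[[[0.04,0.03,0.027,0.0,6],[0.04,0.058,0.053,0.005,13],[0.04,0.087,0.079,0.01,20],[0.04,0.116,0.105,0.015,27],[0.04,0.145,0.132,0.02,34],[0.04,0.174,0.158,0.025,41.6],[0.04,0.203,0.184,0.03,41.6],[0.04,0.232,0.211,0.035,41.6],[0.04,0.261,0.237,0.04,41.6],[0.04,0.29,0.263,0.045,41.6],[0.04,0.32,0.29,0.046,41.6],[0.04,0.349,0.316,0.046,41.6],[0.04,0.378,0.343,0.046,41.6],[0.04,0.407,0.369,0.046,41.6],[0.04,0.436,0.395,0.046,41.6],[0.04,0.465,0.422,0.046,41.6],[0.04,0.494,0.448,0.046,41.6],[0.04,0.52,0.475,0.046,41.6],[0.04,0.549,0.498,0.046,41.6],[0.04,0.549,0.498,0.046,41.6]]]'; python3 go.py -85 70 30
```

```text
t: 1.82
eef_pos: [0.5113, 0.0728, 0.1803]
ee_rot: [3.142, -0.002, 1.228]
force: [0.4, 0.4, -0.6]
width: 0.04
t 1.82 fixXY(mm) [-84.7  74.9] z 180.3 yawRelF 90.2 deg | F_fix [ 0.3  0.5 -0.6] | width 40.0
world [0.509 0.068 0.03 ] shift mm [ -5.2  -0.3 150.3] turn 0.2
```

```bash
python3 -m handwheel '[[[0.04,-0.005,0,0.03,0],[0.04,-0.005,0,0.06,0],[0.04,-0.005,0,0.07,0],[0.04,-0.005,0,0.07,0]]]'
python3 - <<'E'
from station import *
import cv2
for n in("wrist","side"): cv2.imwrite(f"pics/{n}1.png",grab_frame(n))
E
python3 go.py -85 70 30
```

```text
t: 2.15
eef_pos: [0.5077, 0.0673, 0.1078]
ee_rot: [-3.138, 0.002, 1.228]
force: [-0.6, 0.3, 0.1]
width: 0.0403
t 2.25 fixXY(mm) [-84.2  70. ] z 111.0 yawRelF 90.2 deg | F_fix [ 0.9  0.4 -0.6] | width 40.1
world [0.509 0.068 0.03 ] shift mm [-0.1 -0.8 81. ] turn 0.2
```

View pics/wrist1.png

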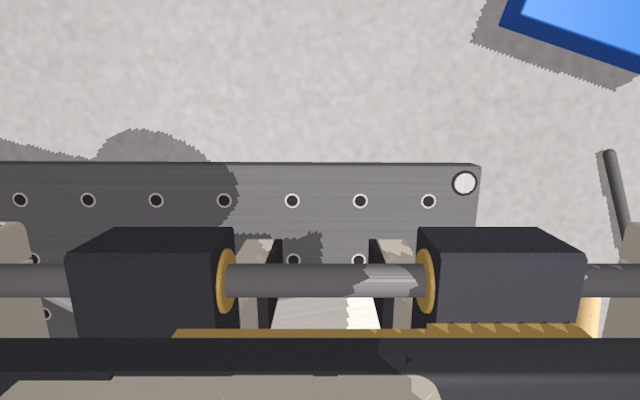

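View pics/side1.png

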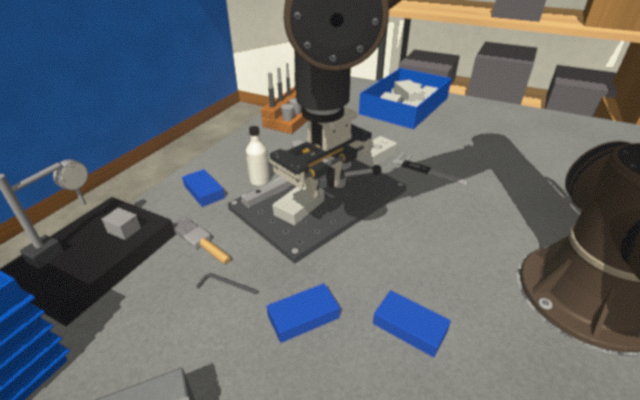

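The wrist view shows the plate's near edge level at row 163 and its near-left corner at (480,166). I'll check that corner against the fit.

```bash
cat > wr.py <<'E'
import numpy as np
from station import arm,camera_params
from scipy.spatial.transform import Rotation as Ro
F=np.array([0.5655,-0.0264,-0.346])
def wray(p,z,s=None):
    s=s or arm.get_state();c=camera_params("wrist");T=np.array(c["tool_from_camera"]);R=Ro.from_euler("xyz",s["ee_rot"]).as_matrix()
    d=R@T[:3,:3]@np.linalg.inv(np.array(c["intrinsics"]))@np.array([*p,1.]);o=s["eef_pos"]+R@T[:3,3];X=o+d*(z-o[2])/d[2]
    e=X[:2]-F[:2];cc,sn=np.cos(F[2]),np.sin(F[2]);return (1e3*np.array([cc*e[0]+sn*e[1],-sn*e[0]+cc*e[1]])).round(1)
E
python3 - <<'E'
from wr import *
for p in[(481,165),(200,162.5),(464,183)]:print(p,wray(p,.02))
E
```

```text
(481, 165) [-115.2  179.7]
(200, 162.5) [-116.4  -16.6]
(464, 183) [-102.4  169.1]
```

```bash
python3 -m handwheel '[[[0.04,0,0,0.03,0.2],[0.04,0,0,0.06,0.2],[0.04,0,0,0.079,0.2],[0.04,0,0,0.079,0.2],[0.04,0,0,0.079,0.2]]]'; python3 go.py -10 70 32
python3 -m handwheel '[[[0.04,0,0.008,0,0],[0.04,0,0.016,0,0],[0.04,0,0.024,0,0],[0.04,0,0.030,0,0],[0.04,0,0.036,0,0],[0.04,0,0.042,0,0],[0.04,0,0.048,0,0],[0.04,0,0.054,0,0],[0.04,0,0.06,0,0]]]'; python3 go.py -10 70 32
```

```text
t: 2.67
eef_pos: [0.5108, 0.0681, 0.033]
ee_rot: [3.141, -0.001, 1.225]
force: [0.1, 0.4, 0.0]
width: 0.0402
t 2.67 fixXY(mm) [-83.5  70.3] z 33.0 yawRelF 90.0 deg | F_fix [-0.   0.5  0. ] | width 40.2
world [0.58  0.043 0.032] shift mm [-0.3 73.5  1. ] turn 0.0
t: 3.42
eef_pos: [0.5664, 0.0472, 0.0329]
ee_rot: [-3.14, 0.001, 1.224]
force: [-7.7, 3.0, 6.0]
width: 0.04
t 3.42 fixXY(mm) [-24.2  69.6] z 32.9 yawRelF 90.0 deg | F_fix [-8.3  0.2  6. ] | width 40.0
world [0.58  0.043 0.032] shift mm [ 0.4 14.2  0.9] turn -0.0
```

```bash
python3 -m handwheel '[[[0.04,0,0.005,0,0],[0.04,0,0.01,0,0],[0.04,0,0.014,0,0],[0.04,0,0.017,0,0],[0.04,0,0.02,0,0],[0.04,0,0.02,0,0]]]'
python3 - <<'E'
from station import *
import cv2
for n in("scene","side"):
    a=grab_frame(n);a=a[125:295,220:410] if n=="scene" else a[135:265,220:420]; cv2.imwrite(f"pics/{n}2.png",cv2.resize(a,None,fx=4,fy=3.5,interpolation=cv2.INTER_CUBIC))
E
python3 go.py -10 70 32
```

```text
t: 3.92
eef_pos: [0.5845, 0.0397, 0.0325]
ee_rot: [-3.138, 0.002, 1.224]
force: [-3.1, -0.0, 2.8]
width: 0.0402
t 4.02 fixXY(mm) [-4.4 68.7] z 32.5 yawRelF 89.9 deg | F_fix [-3.1 -2.1  0.9] | width 40.0
world [0.58  0.043 0.032] shift mm [ 1.3 -5.6  0.5] turn -0.1
```

View pics/scene2.png

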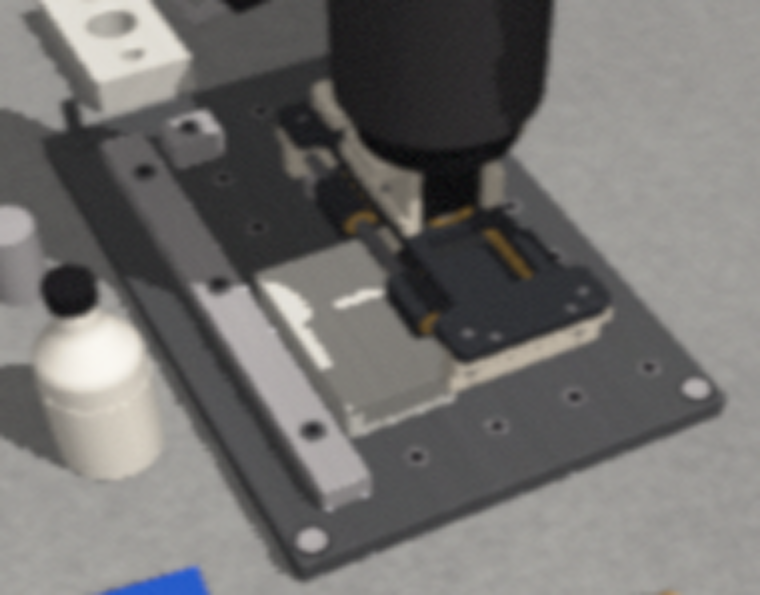

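View pics/side2.png

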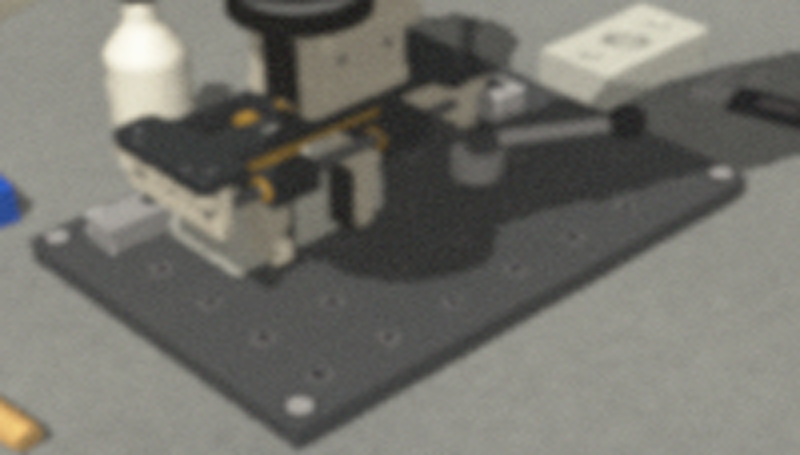

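The blank is now about parallel to the rail, with a gap left. I'll keep pushing and watch for the force to rise.

```bash
python3 -m handwheel '[[[0.04,0.001,0.002,0,0],[0.04,0.001,0.004,0,0],[0.04,0.001,0.005,0,0],[0.04,0.001,0.005,0,0]]]'; python3 go.py
python3 -m handwheel '[[[0.04,0,0.001,0,0],[0.04,0,0.002,0,0],[0.04,0,0.003,0,0],[0.04,0,0.003,0,0]]]'; python3 go.py
```

```text
t: 4.35
eef_pos: [0.5893, 0.0386, 0.0322]
ee_rot: [-3.138, 0.003, 1.223]
force: [-4.2, 0.2, 1.6]
width: 0.0399
t 4.35 fixXY(mm) [ 0.3 69.2] z 32.2 yawRelF 89.9 deg | F_fix [-4.1 -1.3  1.6] | width 39.9
t: 4.68
eef_pos: [0.59, 0.0381, 0.0321]
ee_rot: [-3.135, 0.003, 1.223]
force: [-13.5, 6.6, 10.7]
width: 0.0398
t 4.68 fixXY(mm) [ 1.2 69. ] z 32.1 yawRelF 89.9 deg | F_fix [-14.9   1.6  10.7] | width 39.8
```

```bash
python3 -m handwheel '[[[0.04,0,0.002,0,0],[0.04,0,0.003,0,0],[0.04,0,0.003,0,0]]]'; python3 go.py
python3 -m handwheel '[[[0.04,0,-0.004,0,0],[0.04,0,-0.015,0,0],[0.04,0,-0.03,0,0],[0.04,0,-0.03,-0.04,0],[0.04,0,-0.03,-0.07,0],[0.04,0,-0.03,-0.07,0]]]'
python3 - <<'E'
from station import *
import cv2
for n in("scene","wrist"):
    a=grab_frame(n);a=cv2.resize(a[125:295,220:410],None,fx=4,fy=3.5,interpolation=cv2.INTER_CUBIC) if n=="scene" else a; cv2.imwrite(f"pics/{n}3.png",a)
E
python3 go.py 40 160 100
```

```text
t: 4.93
eef_pos: [0.59, 0.038, 0.0322]
ee_rot: [-3.13, 0.004, 1.223]
force: [-16.9, 10.0, 13.6]
width: 0.0398
t 4.93 fixXY(mm) [ 1.2 68.9] z 32.2 yawRelF 89.9 deg | F_fix [-19.3   3.7  13.6] | width 39.8
t: 5.43
eef_pos: [0.5665, 0.0495, 0.1087]
ee_rot: [-3.139, -0.001, 1.225]
force: [1.5, -0.5, 0.2]
width: 0.0397
t 5.53 fixXY(mm) [-27.1  70.2] z 104.2 yawRelF 89.9 deg | F_fix [-1.2  0.  -0.2] | width 39.8
world [0.657 0.111 0.1  ] shift mm [89.9 67.   3.6] turn -0.1
```

View pics/scene3.png

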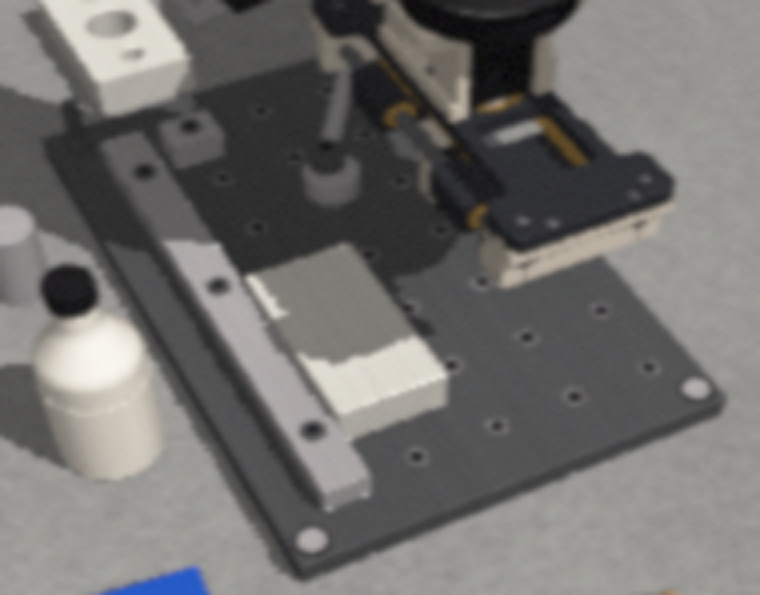

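View pics/wrist3.png

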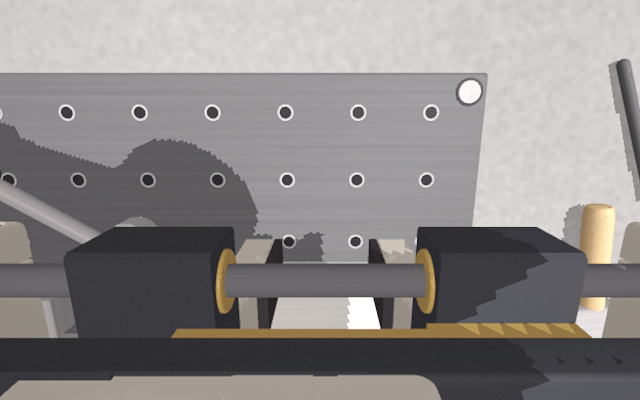

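Run:
```python
from fit import *
F=np.array([0.5655,-0.0264,-0.346])
o=[(S(p),l) for p,l in [((345,243),(-.03,-.055,.05)),((447,376),(-.03,.055,.05)),((347,416),(.03,.055,.05)),((247,275),(.03,-.055,.05))]]
f=lambda v:np.concatenate([proj("scene",w(v,l))-p for p,l in o])
r=least_squares(f,[.6,0,-.3]);d=r.x[:2]-F[:2];c,s=np.cos(F[2]),np.sin(F[2]);print(r.x,(c*d[0]+s*d[1]),-s*d[0]+c*d[1],r.x[2]-F[2],f(r.x).round(1))
```

```text
[ 0.62531944  0.02042584 -0.32574293] 0.04039395090467848 0.06433780859305938 0.020257073415268723 [ 0.8 -0.3  1.  -0.8 -1.2 -0.  -0.6  1.1]
```

```bash
python3 -m handwheel '[[[0.0,0.03,0.022,0,0],[0.0,0.06,0.045,0,0],[0.0,0.09,0.067,0,0],[0.0,0.09,0.067,0,0],[0.0,0.09,0.067,0.03,0],[0.0,0.09,0.067,0.06,0],[0.0,0.09,0.067,0.072,0],[0.0,0.09,0.067,0.072,0],[0.0,0.09,0.067,0.072,0]]]'; python3 go.py 40 16 32
```

```text
t: 6.28
eef_pos: [0.6565, 0.1104, 0.0309]
ee_rot: [-3.133, 0.003, 1.224]
force: [-0.0, -0.1, 0.9]
width: 0.0004
t 6.28 fixXY(mm) [ 39.2 159.6] z 30.9 yawRelF 89.9 deg | F_fix [ 0.  -0.1  0.9] | width 0.4
world [ 0.609 -0.025  0.032] shift mm [-143.6    0.9   -0.7] turn -0.1
```

```bash
python3 -m handwheel '[[[0,-0.008,0.001,0,0],[0,-0.015,0.001,0,0],[0,-0.022,0.001,0,0],[0,-0.028,0.001,0,0],[0,-0.034,0.001,0,0],[0,-0.04,0.001,0,0],[0,-0.046,0.001,0,0],[0,-0.052,0.001,0,0],[0,-0.058,0.001,0,0],[0,-0.064,0.001,0,0],[0,-0.07,0.001,0,0],[0,-0.076,0.001,0,0],[0,-0.08,0.001,0,0],[0,-0.08,0.001,0,0]]]'
python3 - <<'E'
from station import *
import cv2
for n in("scene","side"):
    a=grab_frame(n);a=a[125:295,220:410] if n=="scene" else a[135:265,220:420]; cv2.imwrite(f"pics/{n}4.png",cv2.resize(a,None,fx=4,fy=3.5,interpolation=cv2.INTER_CUBIC))
E
python3 go.py 40 16 32
```

```text
t: 7.45
eef_pos: [0.6307, 0.0347, 0.0322]
ee_rot: [-3.135, 0.001, 1.223]
force: [0.4, 2.7, 0.9]
width: 0.0006
t 7.55 fixXY(mm) [40.7 79.6] z 31.9 yawRelF 89.9 deg | F_fix [0.2 1.2 1.2] | width 0.2
world [ 0.609 -0.025  0.032] shift mm [-63.6  -0.6   0. ] turn -0.1
```

View pics/scene4.png

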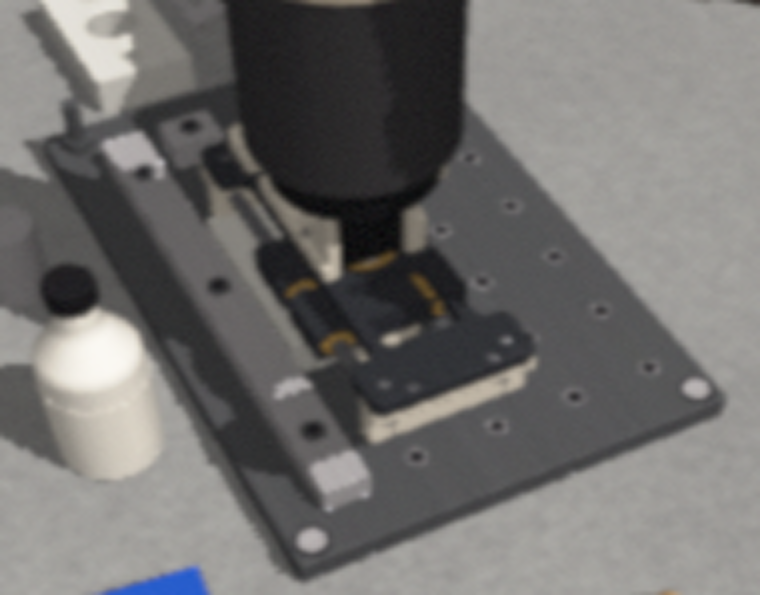

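View pics/side4.png

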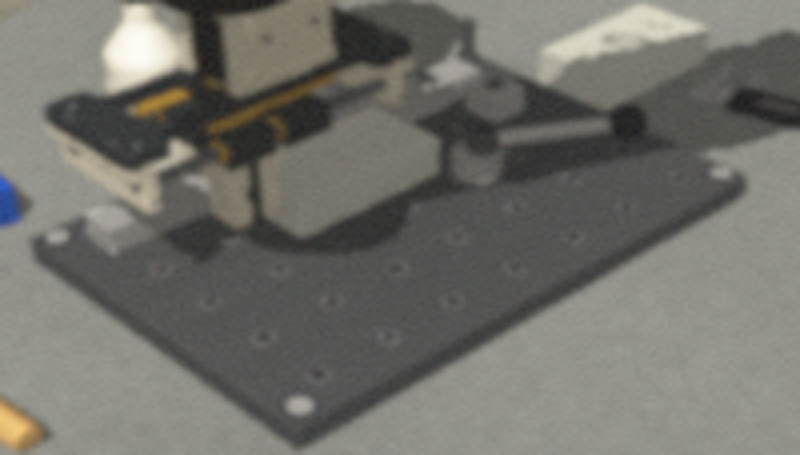

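The blank is sliding along the rail under the closed fingers. I'll continue in shorter steps.

```bash
python3 -m handwheel '[[[0,-0.006,-0.0005,0,0],[0,-0.012,-0.0005,0,0],[0,-0.018,-0.0005,0,0],[0,-0.024,-0.0005,0,0],[0,-0.03,-0.0005,0,0],[0,-0.036,-0.0005,0,0],[0,-0.041,-0.0005,0,0]]]'; python3 go.py 40 16 32
python3 -m handwheel '[[[0,-0.005,0,0,0],[0,-0.01,0,0,0],[0,-0.014,0,0,0],[0,-0.016,0,0,0]]]'; python3 go.py 40 16 32
```

```text
t: 8.13
eef_pos: [0.6163, -0.0044, 0.0321]
ee_rot: [-3.134, 0.002, 1.223]
force: [1.5, 2.9, 2.2]
width: 0.0005
t 8.13 fixXY(mm) [40.3 38. ] z 32.1 yawRelF 89.9 deg | F_fix [0.4 3.2 2.2] | width 0.5
world [ 0.609 -0.025  0.032] shift mm [-22.   -0.2   0.2] turn -0.1
t: 8.47
eef_pos: [0.6105, -0.0201, 0.0321]
ee_rot: [-3.134, 0.002, 1.223]
force: [0.8, 4.0, 0.7]
width: 0.0005
t 8.47 fixXY(mm) [40.2 21.2] z 32.1 yawRelF 89.9 deg | F_fix [-0.6  4.   0.7] | width 0.5
world [ 0.609 -0.025  0.032] shift mm [-5.2 -0.1  0.1] turn -0.1
```

```bash
python3 -m handwheel '[[[0,-0.002,0,0,0],[0,-0.004,0,0,0],[0,-0.005,0,0,0],[0,-0.005,0,0,0]]]'; python3 go.py
python3 -m handwheel '[[[0,-0.001,0,0,0],[0,-0.002,0,0,0],[0,-0.003,0,0,0],[0,-0.003,0,0,0]]]'; python3 go.py
```

```text
t: 8.8
eef_pos: [0.6087, -0.025, 0.0321]
ee_rot: [-3.134, 0.003, 1.223]
force: [1.1, 1.8, 1.6]
width: 0.0005
t 8.80 fixXY(mm) [40.1 16. ] z 32.1 yawRelF 89.9 deg | F_fix [0.4 2.1 1.6] | width 0.5
t: 9.13
eef_pos: [0.6076, -0.0279, 0.0321]
ee_rot: [-3.134, 0.003, 1.223]
force: [2.1, 3.5, 1.1]
width: 0.0006
t 9.13 fixXY(mm) [40.1 12.9] z 32.1 yawRelF 89.9 deg | F_fix [0.8 4.  1.1] | width 0.6
```

```bash
python3 -m handwheel '[[[0,-0.001,0,0,0],[0,-0.002,0,0,0],[0,-0.003,0,0,0],[0,-0.003,0,0,0]]]'; python3 go.py
python3 -m handwheel '[[[0,-0.001,0,0,0],[0,-0.002,0,0,0],[0,-0.003,0,0,0],[0,-0.003,0,0,0]]]'; python3 go.py
```

```text
t: 9.47
eef_pos: [0.6065, -0.0309, 0.0321]
ee_rot: [-3.134, 0.003, 1.223]
force: [0.9, 2.8, 2.0]
width: 0.0004
t 9.47 fixXY(mm) [40.1  9.7] z 32.1 yawRelF 89.9 deg | F_fix [-0.1  3.   2. ] | width 0.4
t: 9.8
eef_pos: [0.6059, -0.0328, 0.0322]
ee_rot: [-3.135, 0.001, 1.223]
force: [2.5, 9.0, 0.3]
width: 0.0005
t 9.80 fixXY(mm) [40.2  7.7] z 32.2 yawRelF 89.9 deg | F_fix [-0.7  9.3  0.3] | width 0.5
```

```bash
python3 -m handwheel '[[[0,-0.001,0,0,0],[0,-0.003,0,0,0],[0,-0.003,0,0,0]]]'; python3 go.py;  python3 - <<'E'
from station import *
import cv2
for n in("scene","side"):
    a=grab_frame(n);a=a[125:295,220:410] if n=="scene" else a[135:265,220:420]; cv2.imwrite(f"pics/{n}5.png",cv2.resize(a,None,fx=4,fy=3.5,interpolation=cv2.INTER_CUBIC))
E
```

```text
t: 10.05
eef_pos: [0.6064, -0.033, 0.0324]
ee_rot: [-3.137, -0.003, 1.223]
force: [2.8, 16.9, 0.0]
width: 0.0007
t 10.05 fixXY(mm) [40.8  7.7] z 32.4 yawRelF 89.9 deg | F_fix [-3.  16.8  0. ] | width 0.7
```

View pics/side5.png

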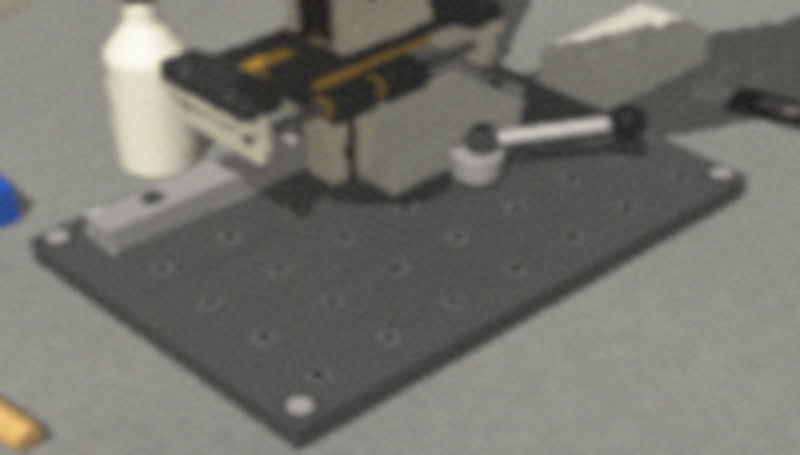

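It has stalled with 17 N along the rail. I'll retreat and check.

```bash
python3 -m handwheel '[[[0,0.004,0,0,0],[0,0.02,0,0,0],[0,0.03,0,-0.03,0],[0,0.05,-0.03,-0.07,0],[0,0.09,-0.07,-0.08,0],[0,0.12,-0.09,-0.08,0],[0,0.12,-0.09,-0.08,0]]]'; python3 go.py;  python3 - <<'E'
from station import *
import cv2
for n in("scene","side"):
    a=grab_frame(n);cv2.imwrite(f"pics/{n}6f.png",a);a=a[125:295,220:410] if n=="scene" else a[135:265,220:420]; cv2.imwrite(f"pics/{n}6.png",cv2.resize(a,None,fx=4,fy=3.5,interpolation=cv2.INTER_CUBIC))
E
```

```text
t: 10.73
eef_pos: [0.5619, 0.1129, 0.1146]
ee_rot: [-3.138, -0.004, 1.224]
force: [0.8, 0.2, -0.2]
width: 0.0006
t 10.73 fixXY(mm) [-50.6 129.8] z 114.6 yawRelF 89.9 deg | F_fix [ 0.6  0.5 -0.2] | width 0.6
```

View pics/side6.png

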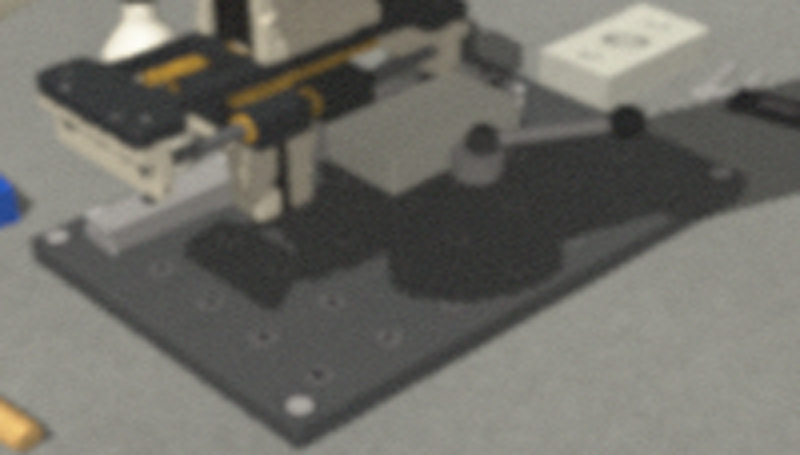

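View pics/scene6.png

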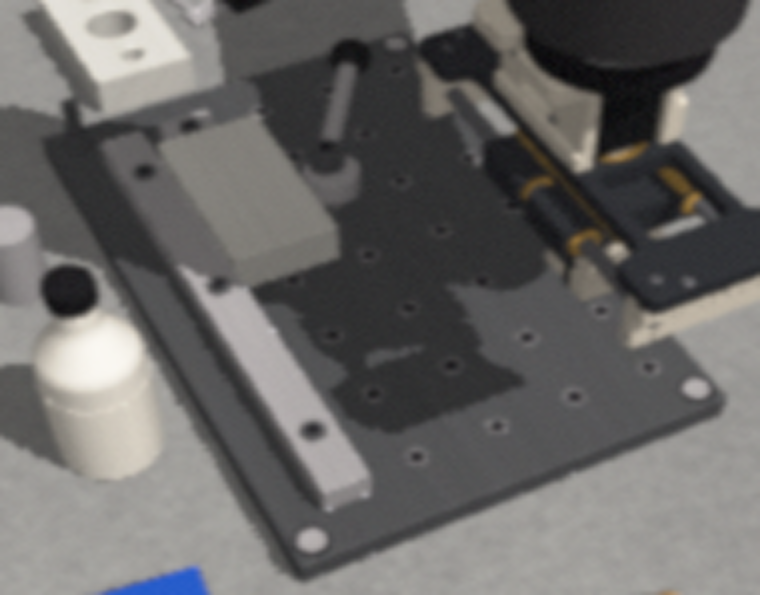

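```bash
python3 - <<'E'
from fit import *
F=np.array([0.5655,-0.0264,-0.346])
o=[(S(p),l) for p,l in [((258,115),(-.03,-.055,.05)),((338,235),(-.03,.055,.05)),((240,271),(.03,.055,.05)),((160,148),(.03,-.055,.05))]]
f=lambda v:np.concatenate([proj("scene",w(v,l))-p for p,l in o])
r=least_squares(f,[.6,0,-.3]);d=r.x[:2]-F[:2];c,s=np.cos(F[2]),np.sin(F[2]);print(r.x,(c*d[0]+s*d[1]),-s*d[0]+c*d[1],r.x[2]-F[2],f(r.x).round(1))
E
python3 go.py -30 -17 32
```

```text
[ 0.5859386  -0.09132741 -0.35628173] 0.04124666654466791 -0.05414810198934234 -0.010281725491374405 [ 0.1  1.2  0.9 -0.4 -0.8 -0.9 -0.2  0.2]
t 10.83 fixXY(mm) [-50.4 129.8] z 114.0 yawRelF 90.1 deg | F_fix [-0.6  0.4 -0.3] | width 0.5
world [ 0.532 -0.032  0.032] shift mm [-147.1   20.5   81.4] turn 0.1
```

Run:
```python
from fit import *
F=np.array([0.5655,-0.0264,-0.346])
def show(l,n="scene"):
    p=proj(n,w(F,l)); return ((p-[220,125])*[4,3.5]).round(0) if n=="scene" else ((p-[220,135])*4).round(0)
for y in(-115,-5):
  for x in(10,70): print("blank home top",x,y,show((x/1e3,y/1e3,.05)))
# end stop: x range? left face y=-115, z top .042 ; 
for x in (25,40,55,70): print("stop top left edge",x,show((x/1e3,-.115,.042)),show((x/1e3,-.115,.042),"side"), "right edge",show((x/1e3,-.139,.042)))
print("pivot",show((-.0095,-.06,.05)),show((-.0095,-.06,.05),"side"))
import cv2
a=cv2.imread("pics/scene0.png")[145:205,225:325];b=cv2.imread("pics/scene6f.png")[145:205,225:325]
cv2.imwrite("pics/cmp.png",cv2.resize(np.vstack([a,b]),None,fx=5,fy=5,interpolation=cv2.INTER_CUBIC)[:600])
```

```text
blank home top 10 -115 [255. 113.]
blank home top 70 -115 [157. 143.]
blank home top 10 -5 [340. 226.]
blank home top 70 -5 [236. 260.]
stop top left edge 25 [232. 129.] [505. 118.] right edge [215. 106.]
stop top left edge 40 [208. 136.] [488. 109.] right edge [191. 113.]
stop top left edge 55 [183. 144.] [471. 100.] right edge [167. 121.]
stop top left edge 70 [158. 152.] [454.  91.] right edge [142. 128.]
pivot [328. 157.] [483. 162.]
```

View pics/cmp.png

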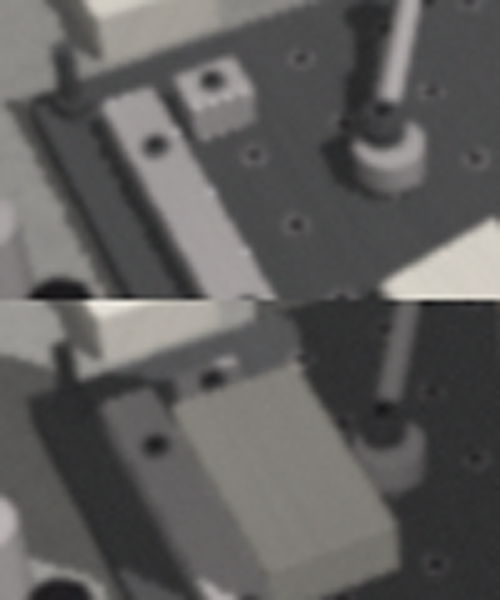

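Checking the blank's end edge against the stop's top edge, and allowing for the 8 mm height difference, the gap is 0.6 mm or less. It is home, and my fixture frame is about 3–4 mm off along y. Next is a squaring nudge on the near side at its left end, well away from the cam.

```bash
python3 -m handwheel '[[[0,-0.035,0.005,0,0],[0,-0.07,0.01,0.0,0],[0,-0.105,0.015,0,0],[0,-0.142,0.02,0.02,0],[0,-0.142,0.02,0.05,0],[0,-0.142,0.02,0.081,0],[0,-0.142,0.02,0.081,0]]]'; python3 go.py 0 -12 32
```

```text
t: 11.42
eef_pos: [0.5283, -0.0296, 0.0273]
ee_rot: [-3.129, 0.002, 1.223]
force: [-0.9, -0.4, 0.4]
width: 0.0004
t 11.42 fixXY(mm) [-33.9 -15.7] z 27.3 yawRelF 89.9 deg | F_fix [-0.7 -0.6  0.4] | width 0.4
world [ 0.561 -0.038  0.032] shift mm [ 3.7 33.8 -5.1] turn -0.1
```

```bash
python3 -m handwheel '[[[0,0,0.008,0,0],[0,0,0.016,0,0],[0,0,0.022,0,0],[0,0,0.026,0,0],[0,0,0.029,0,0],[0,0,0.029,0,0]]]'; python3 go.py 0 -12 32
```

```text
t: 11.92
eef_pos: [0.5568, -0.0394, 0.0278]
ee_rot: [-3.13, 0.002, 1.223]
force: [-0.4, 0.1, 0.2]
width: 0.0006
t 11.92 fixXY(mm) [ -3.8 -15.2] z 27.8 yawRelF 89.9 deg | F_fix [-0.4 -0.   0.2] | width 0.6
world [ 0.561 -0.038  0.032] shift mm [ 3.2  3.7 -4.3] turn -0.1
```

```bash
python3 -m handwheel '[[[0,0,0.002,-0.004,0],[0,0,0.004,-0.004,0],[0,0,0.005,-0.004,0],[0,0,0.005,-0.004,0]]]'; python3 go.py; python3 -m handwheel '[[[0,0,0.001,0,0],[0,0,0.002,0,0],[0,0,0.003,0,0],[0,0,0.003,0,0]]]'; python3 go.py
```

```text
t: 12.25
eef_pos: [0.5612, -0.041, 0.0319]
ee_rot: [-3.13, 0.001, 1.223]
force: [-2.7, 0.8, 1.6]
width: 0.0002
t 12.25 fixXY(mm) [  0.9 -15.2] z 31.9 yawRelF 89.9 deg | F_fix [-2.8 -0.1  1.6] | width 0.2
t: 12.58
eef_pos: [0.5612, -0.0414, 0.0316]
ee_rot: [-3.125, 0.003, 1.222]
force: [-11.0, 9.5, 9.5]
width: 0.0008
t 12.58 fixXY(mm) [  1.  -15.5] z 31.6 yawRelF 89.8 deg | F_fix [-13.6   5.2   9.5] | width 0.8
```

It's firm against the rail: the finger stops at the same place as before, with 14 N. I'll retreat, turn the hand, and go to the far side of the ball.

```bash
python3 -m handwheel '[[[0,0,-0.004,0,0],[0,0.003,-0.02,0,0],[0,0.003,-0.03,-0.03,0],[0,0.003,-0.03,-0.065,0],[0,0.003,-0.03,-0.1,0],[0,0.003,-0.03,-0.1,0]]]'; python3 go.py -48 -165 130 20
python3 - <<'E'
from station import *
import cv2
print(arm.get_state()["q"].round(2))
for n in("scene","side"):
    a=grab_frame(n);a=a[125:295,220:410] if n=="scene" else a[135:265,220:420]; cv2.imwrite(f"pics/{n}7.png",cv2.resize(a,None,fx=4,fy=3.5,interpolation=cv2.INTER_CUBIC))
E
```

```text
t: 13.08
eef_pos: [0.5398, -0.0281, 0.1391]
ee_rot: [-3.136, -0.002, 1.224]
force: [1.7, 0.3, 0.8]
width: 0.0005
t 13.08 fixXY(mm) [-23.6 -10.3] z 139.1 yawRelF 90.0 deg | F_fix [1.5 0.9 0.8] | width 0.5
world [ 0.464 -0.165  0.13 ] shift mm [-154.7  -24.3    8.9] turn 70.0
[ 0.31  0.22 -0.4  -0.01 -0.96 -2.22]
```

View pics/scene7.png

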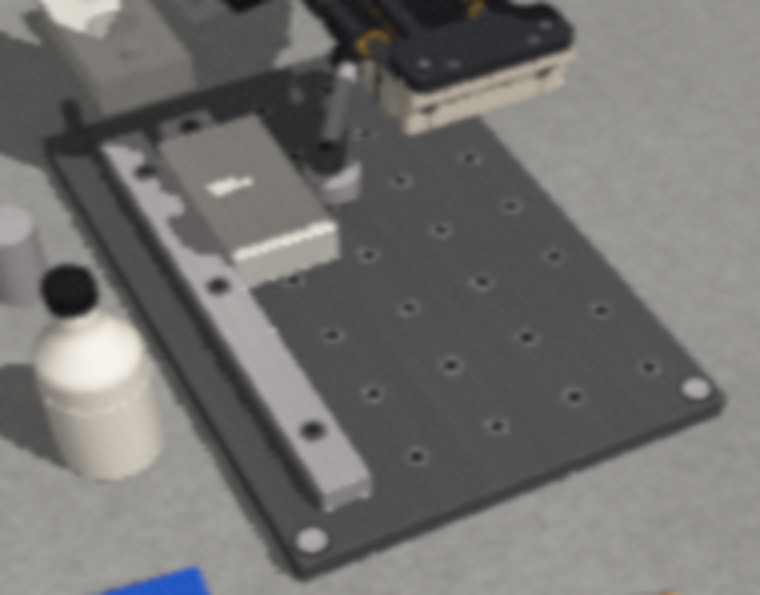

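Joint 6 would run out of range with a +70° turn. Instead I'll turn only −20° and push with the finger's back, with tool x along the push direction. These are the waypoints:

```bash
python3 go.py -47 -169 130 110
python3 - <<'E'
import numpy as np
P=np.array([-9,-58.]);n=np.array([np.cos(np.radians(110)),np.sin(np.radians(110))]);ey=np.array([np.cos(np.radians(20)),np.sin(np.radians(20))])
for q in [.16,.3,.5,.7,.9,1.0,1.1,1.2,1.3,1.4]:
    th=-np.radians(115)-q;b=P+88*np.array([np.cos(th),np.sin(th)]);t=b-23.5*n
    print(q,"ball",b.round(0),"tcp",t.round(1),"in tool axes x %.1f y %.1f"%(t@n,t@ey))
t=np.array([-47,-169]);print(t@n,t@ey)
E
```

```text
t 13.18 fixXY(mm) [-26.3 -11.5] z 133.9 yawRelF 89.9 deg | F_fix [ 0.5  0.8 -0.9] | width 0.7
world [ 0.464 -0.169  0.13 ] shift mm [-157.6  -20.3    4.2] turn -20.1
0.16 ball [ -58. -131.] tcp [ -50.4 -152.9] in tool axes x -126.4 y -99.6
0.3 ball [ -68. -123.] tcp [ -60.1 -145.3] in tool axes x -116.0 y -106.1
0.5 ball [ -80. -110.] tcp [ -71.8 -132.2] in tool axes x -99.7 y -112.7
0.7 ball [-89. -95.] tcp [ -80.8 -117.1] in tool axes x -82.4 y -116.0
0.9 ball [-95. -78.] tcp [ -86.6 -100.5] in tool axes x -64.9 y -115.7
1.0 ball [-96. -70.] tcp [-88.2 -91.9] in tool axes x -56.2 y -114.3
1.1 ball [-97. -61.] tcp [-88.9 -83.1] in tool axes x -47.7 y -112.0
1.2 ball [-97. -52.] tcp [-88.8 -74.3] in tool axes x -39.5 y -108.8
1.3 ball [-96. -43.] tcp [-87.8 -65.6] in tool axes x -31.6 y -104.9
1.4 ball [-94. -35.] tcp [-85.9 -57. ] in tool axes x -24.2 y -100.2
-142.73310617651208 -101.96695739897571
```

```bash
python3 -m handwheel '[[[0,-0.035,-0.005,0,-7],[0,-0.07,-0.01,0,-14],[0,-0.105,-0.015,0,-20],[0,-0.14,-0.02,0.004,-20],[0,-0.158,-0.02,0.004,-20],[0,-0.158,-0.02,0.03,-20],[0,-0.158,-0.02,0.06,-20],[0,-0.158,-0.02,0.084,-20],[0,-0.158,-0.02,0.084,-20]]]' 40; python3 go.py -50 -153 50 110
python3 - <<'E'
from station import *
import cv2
for n in("scene","side"):
    a=grab_frame(n);a=a[115:285,220:410] if n=="scene" else a[125:255,270:470]; cv2.imwrite(f"pics/{n}8.png",cv2.resize(a,None,fx=4,fy=3.5,interpolation=cv2.INTER_CUBIC))
E
```

```text
t: 13.93
eef_pos: [0.459, -0.1697, 0.0453]
ee_rot: [-3.121, -0.005, 1.569]
force: [-1.4, -0.4, -0.8]
width: 0.0004
t 13.93 fixXY(mm) [ -51.6 -170.9] z 45.3 yawRelF 109.7 deg | F_fix [-1.2 -0.9 -0.8] | width 0.4
world [ 0.467 -0.153  0.05 ] shift mm [16.4  7.5 -4.8] turn -0.3
```

View pics/scene8.png

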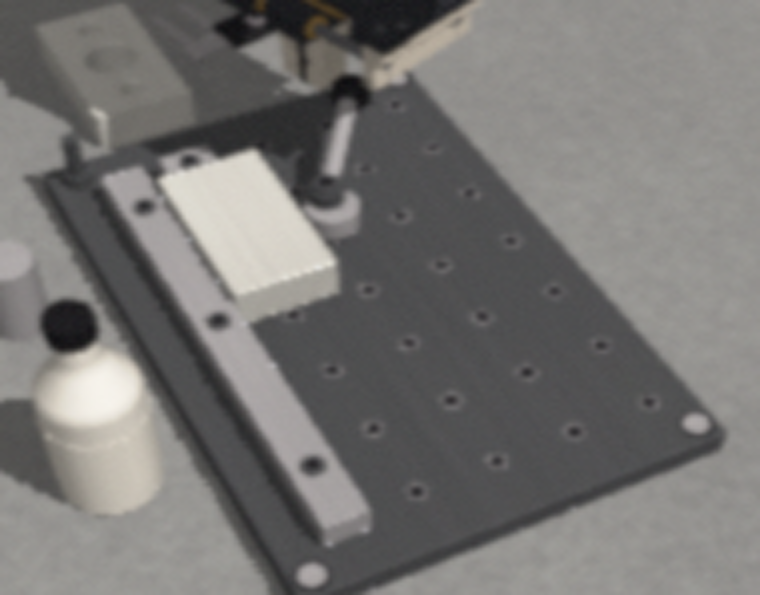

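View pics/side8.png

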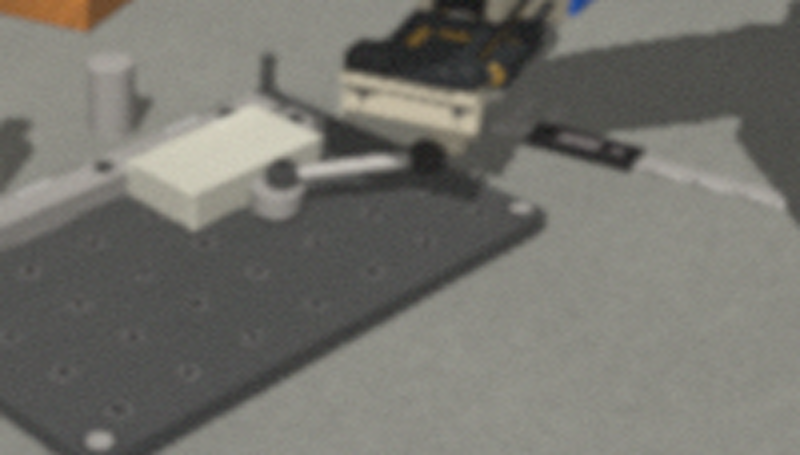

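The finger is just behind the ball: in the scene crop the ball is at (350,93) and the finger at (310,70). The blank is in full light, flush with the rail. Now I'll push round the arc.

```bash
python3 -m handwheel '[[[0,0.003,0.007,-0.004,0],[0,0.01,0.007,-0.004,0],[0,0.016,0.007,-0.004,0],[0,0.021,0.004,-0.004,0],[0,0.027,0.001,-0.004,0],[0,0.035,-0.003,-0.004,0],[0,0.043,-0.006,-0.004,0],[0,0.043,-0.006,-0.004,0]]]'; python3 go.py
python3 - <<'E'
from station import *
import cv2
for n in("scene","side"):
    a=grab_frame(n);a=a[115:285,220:410] if n=="scene" else a[125:255,270:470]; cv2.imwrite(f"pics/{n}9.png",cv2.resize(a,None,fx=4,fy=3.5,interpolation=cv2.INTER_CUBIC))
E
```

```text
t: 14.7
eef_pos: [0.4564, -0.1253, 0.0542]
ee_rot: [-3.129, -0.005, 1.572]
force: [1.2, 0.6, -0.4]
width: 0.0003
t 14.70 fixXY(mm) [ -69.1 -130. ] z 54.2 yawRelF 109.9 deg | F_fix [ 0.9  1.  -0.4] | width 0.3
```

View pics/side9.png

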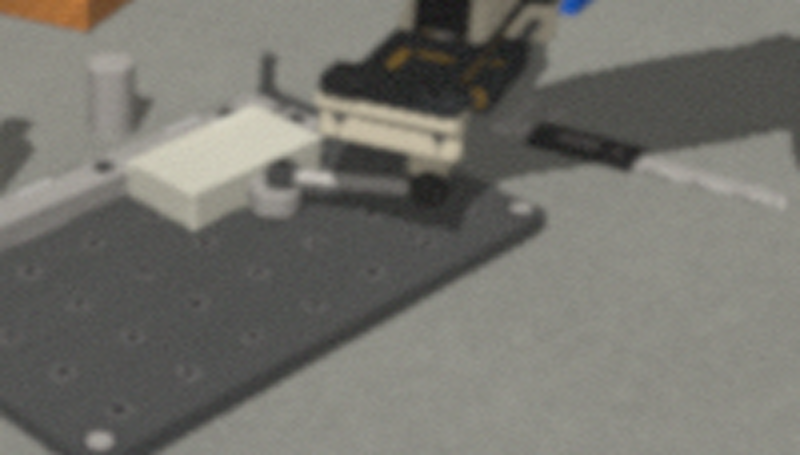

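View pics/scene9.png

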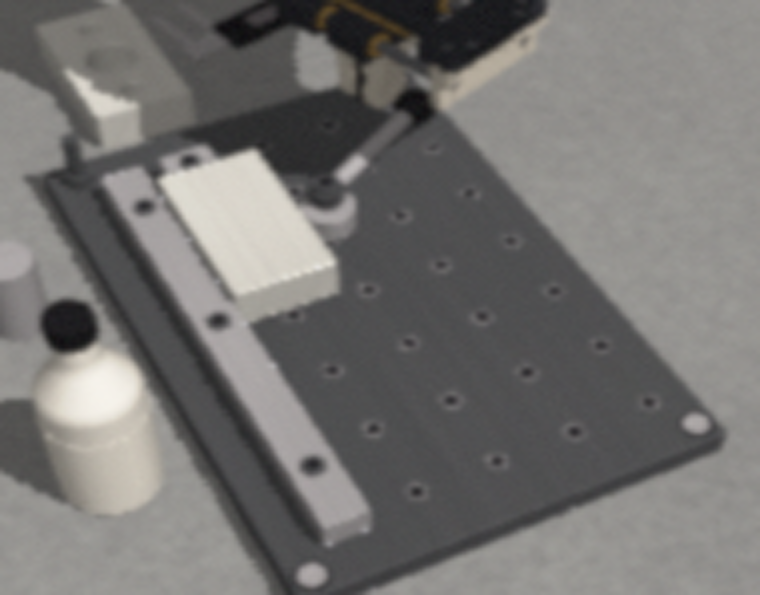

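```bash
python3 -m handwheel '[[[0,0.0,-0.003,0.005,0],[0,0.005,-0.005,0.007,0],[0,0.011,-0.006,0.007,0],[0,0.016,-0.007,0.007,0],[0,0.022,-0.007,0.007,0],[0,0.028,-0.006,0.007,0],[0,0.033,-0.006,0.007,0],[0,0.033,-0.006,0.007,0]]]'; python3 go.py
python3 - <<'E'
from station import *
import cv2
for n in("scene","side"):
    a=grab_frame(n);a=a[115:285,220:410] if n=="scene" else a[125:255,270:470]; cv2.imwrite(f"pics/{n}10.png",cv2.resize(a,None,fx=4,fy=3.5,interpolation=cv2.INTER_CUBIC))
E
```

```text
t: 15.47
eef_pos: [0.4511, -0.092, 0.0473]
ee_rot: [-3.129, -0.004, 1.574]
force: [0.3, 0.4, -0.8]
width: 0.0003
t 15.47 fixXY(mm) [ -85.4 -100.5] z 47.3 yawRelF 110.0 deg | F_fix [ 0.1  0.5 -0.8] | width 0.3
```

View pics/scene10.png

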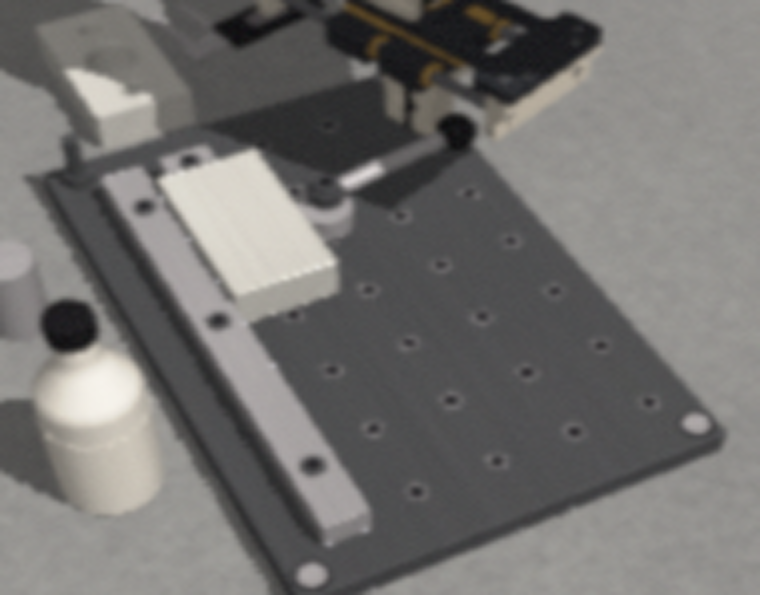

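View pics/side10.png

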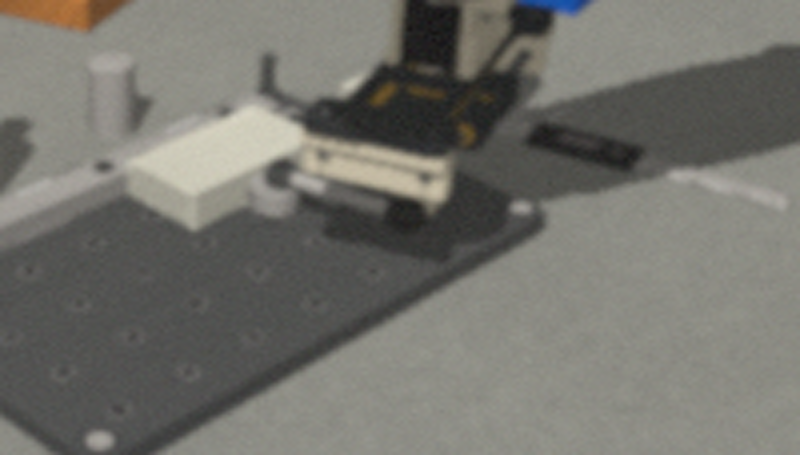

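```bash
cat > lev.py <<'E'
from fit import *
F=np.array([0.5655,-0.0264,-0.346])
def lev(px,n="scene"):
    c=C[n];R=np.array(c["R"]);o=-R.T@np.array(c["t"]);d=R.T@np.linalg.inv(np.array(c["intrinsics"]))@np.array([*px,1]);X=o+d*(.056-o[2])/d[2]
    e=X[:2]-F[:2];cc,s=np.cos(F[2]),np.sin(F[2]);b=1e3*np.array([cc*e[0]+s*e[1],-s*e[0]+cc*e[1]])
    for P in((-9.5,-60),(-8.5,-56.5)):
        v=b-np.array(P);print(b.round(1),"r %.1f q %.2f"%(np.hypot(*v),(np.arctan2(-v[1],v[0])%(2*np.pi))-np.radians(115)))
E
python3 -c "
from lev import *
lev((220+457/4,115+131/3.5))"
python3 -m handwheel '[[[0,0.005,0,0,0],[0,0.009,0.001,0,0],[0,0.013,0.002,0,0],[0,0.017,0.003,0,0],[0,0.017,0.003,0,0]]]'; python3 go.py
python3 -m handwheel '[[[0,0.004,0.0015,0,0],[0,0.008,0.003,0,0],[0,0.008,0.003,0,0]]]'; python3 go.py
```

```text
[-96.9 -71.3] r 88.1 q 1.01
[-96.9 -71.3] r 89.6 q 0.97
t: 15.98
eef_pos: [0.4543, -0.0756, 0.0475]
ee_rot: [-3.129, -0.004, 1.574]
force: [0.9, -6.6, -0.9]
width: -0.0003
t 15.98 fixXY(mm) [-87.9 -84. ] z 47.5 yawRelF 110.0 deg | F_fix [ 3.1 -5.9 -0.9] | width -0.3
t: 16.23
eef_pos: [0.4566, -0.0684, 0.0474]
ee_rot: [-3.127, -0.002, 1.574]
force: [0.4, -8.5, -0.1]
width: 0.0009
t 16.23 fixXY(mm) [-88.2 -76.4] z 47.4 yawRelF 110.0 deg | F_fix [ 3.3 -7.8 -0.1] | width 0.9
```

```bash
python3 -m handwheel '[[[0,0.004,0.0018,0,0],[0,0.008,0.004,0,0],[0,0.008,0.004,0,0]]]'; python3 go.py;  python3 - <<'E'
from station import *
import cv2
for n in("scene","side"):
    a=grab_frame(n);a=a[115:285,220:410] if n=="scene" else a[125:255,270:470]; cv2.imwrite(f"pics/{n}11.png",cv2.resize(a,None,fx=4,fy=3.5,interpolation=cv2.INTER_CUBIC))
E
```

```text
t: 16.48
eef_pos: [0.4598, -0.0613, 0.0473]
ee_rot: [-3.125, 0.0, 1.574]
force: [-0.9, -6.7, 2.3]
width: 0.0005
t 16.48 fixXY(mm) [-87.6 -68.7] z 47.3 yawRelF 110.0 deg | F_fix [ 1.5 -6.6  2.3] | width 0.5
```

View pics/scene11.png

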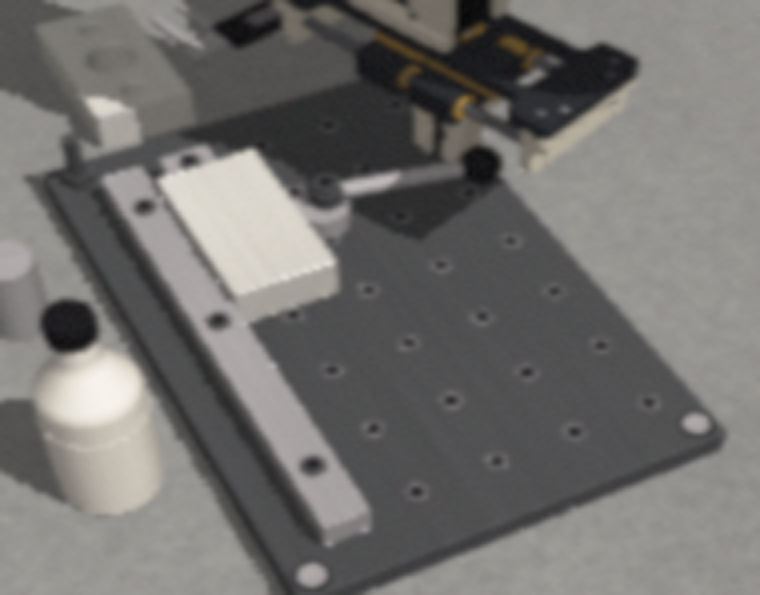

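```bash
python3 -c "
from lev import *
lev((220+482/4,115+165/3.5))"
python3 -m handwheel '[[[0,0.004,0.0025,0,0],[0,0.006,0.0035,0,0],[0,0.006,0.0035,0,0]]]'; python3 go.py
```

```text
[-94.4 -37.4] r 87.8 q 1.40
[-94.4 -37.4] r 88.0 q 1.35
t: 16.83
eef_pos: [0.4625, -0.0563, 0.0473]
ee_rot: [-3.123, 0.002, 1.574]
force: [0.3, -7.2, 2.9]
width: 0.0004
t 16.83 fixXY(mm) [-86.7 -63.1] z 47.3 yawRelF 110.0 deg | F_fix [ 2.7 -6.7  2.9] | width 0.4
```

The lever is at about 1.4. I'll back the hand off and inspect.

```bash
python3 -m handwheel '[[[0,-0.005,-0.001,0,0],[0,-0.02,-0.005,0,0],[0,-0.03,-0.01,-0.02,0],[0,-0.04,-0.01,-0.06,0],[0,-0.08,-0.01,-0.1,0],[0,-0.12,-0.01,-0.14,0],[0,-0.16,-0.01,-0.15,0],[0,-0.2,-0.01,-0.15,0],[0,-0.2,-0.01,-0.15,0]]]'; python3 go.py;  python3 - <<'E'
from station import *
import cv2
for n in("scene","side"):
    a=grab_frame(n);cv2.imwrite(f"pics/{n}12f.png",a);a=a[115:285,220:410] if n=="scene" else a[135:235,270:430]; cv2.imwrite(f"pics/{n}12.png",cv2.resize(a,None,fx=4 if n=="scene" else 5,fy=3.5 if n=="scene" else 5,interpolation=cv2.INTER_CUBIC))
E
```

```text
t: 17.58
eef_pos: [0.4569, -0.2589, 0.2001]
ee_rot: [-3.127, 0.002, 1.574]
force: [1.4, 0.6, -0.4]
width: 0.0002
t 17.58 fixXY(mm) [ -23.3 -255.6] z 200.1 yawRelF 110.0 deg | F_fix [ 1.2  1.  -0.4] | width 0.2
```

View pics/scene12.png

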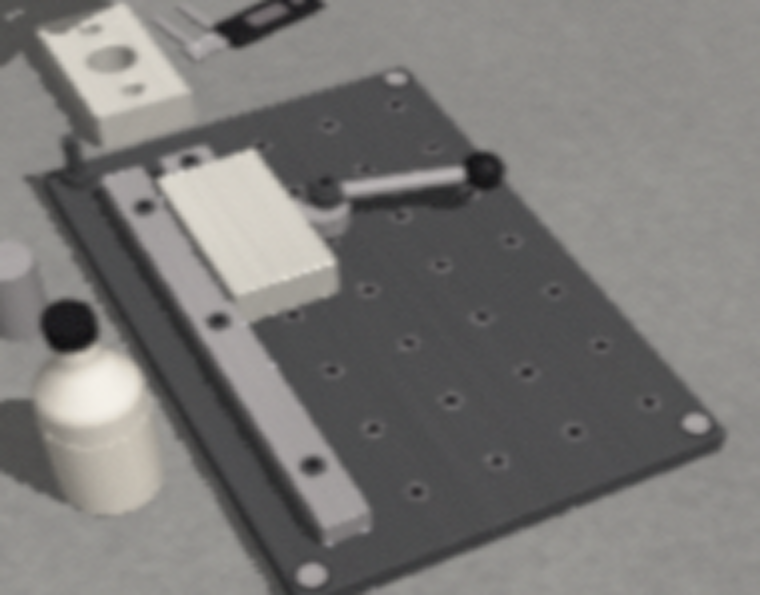

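View pics/side12.png

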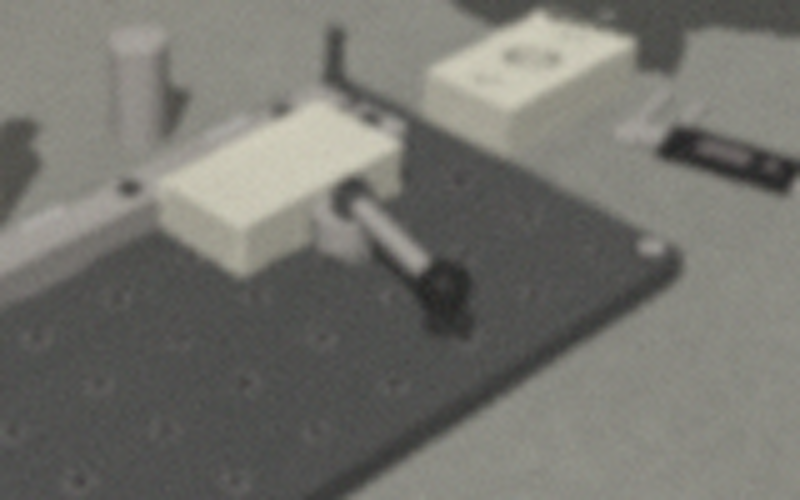

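The lever stays at about q = 1.4. To check the end-stop and rail gaps closely, I'll put the wrist camera above them.

```bash
python3 -c "
from lev import *
lev((220+484/4,115+170/3.5))"
python3 go.py 101 -90 150 110
```

```text
[-93.2 -32.9] r 88.0 q 1.45
[-93.2 -32.9] r 87.9 q 1.41
t 17.68 fixXY(mm) [ -23.7 -255.7] z 198.7 yawRelF 109.8 deg | F_fix [ 0.3  0.8 -0.4] | width 0.2
world [ 0.63  -0.145  0.15 ] shift mm [113.7 174.3  45.6] turn -0.2
```

```bash
python3 -m handwheel '[[[0,0.022,0.035,0,0],[0,0.044,0.07,0,0],[0,0.066,0.105,0,0],[0,0.09,0.14,0,0],[0,0.114,0.174,0,0],[0,0.114,0.174,0.03,0],[0,0.114,0.174,0.03,0],[0,0.114,0.174,0.03,0],[0,0.114,0.174,0.03,0]]]'; python3 go.py
python3 - <<'E'
from station import *
import cv2
cv2.imwrite("pics/wrist13.png",grab_frame("wrist"))
E
```

```text
t: 18.43
eef_pos: [0.6297, -0.1451, 0.1663]
ee_rot: [-3.125, 0.002, 1.571]
force: [-0.2, -0.1, 0.5]
width: 0.0002
t 18.43 fixXY(mm) [100.6 -89.9] z 166.3 yawRelF 109.8 deg | F_fix [-0.2 -0.2  0.5] | width 0.2
```

View pics/wrist13.png

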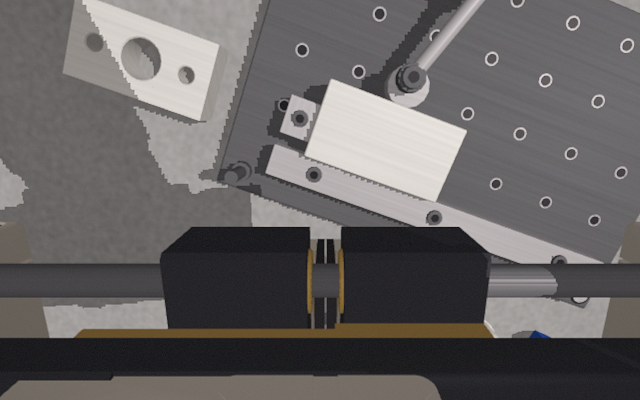

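Run:
```python
import cv2
a=cv2.imread("pics/wrist13.png")[70:215,260:480];cv2.imwrite("pics/w13c.png",cv2.resize(a,None,fx=3.6,fy=3.6,interpolation=cv2.INTER_CUBIC))
from wr import *
st=dict(eef_pos=np.array([0.6297,-0.1451,0.1663]),ee_rot=np.array([-3.125,.002,1.571]))
for p,z in[((331,79),.05),((467,129),.05),((437,202),.05),((305,156),.05),((270,146),.04),((600,262),.04)]:print(p,wray(p,z,st))
```

```text
(331, 79) [  12.9 -116.6]
(467, 129) [11.7 -8.1]
(437, 202) [71.1 -6.3]
(305, 156) [  72.3 -116.1]
(270, 146) [  75.4 -144.9]
(600, 262) [ 73.2 149.5]
```

View pics/w13c.png

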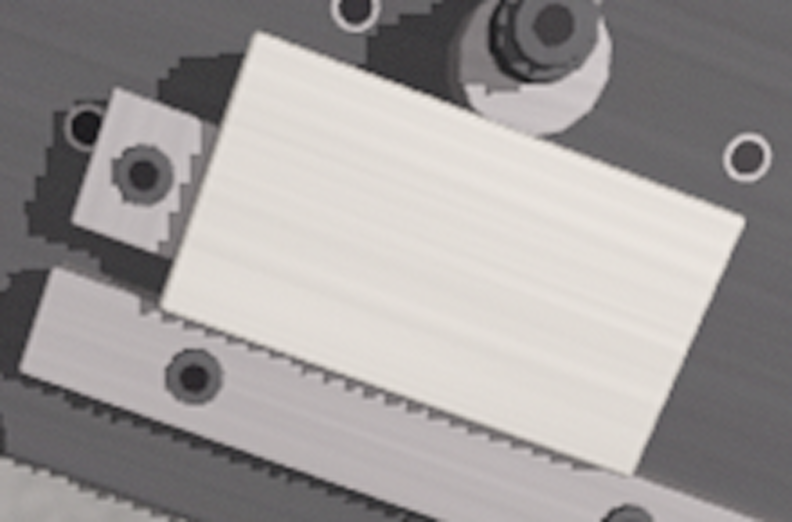

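Run:
```python
from wr import *
st=dict(eef_pos=np.array([0.6297,-0.1451,0.1663]),ee_rot=np.array([-3.125,.002,1.571]))
f=lambda u,v:(260+u/3.6,70+v/3.6)
for l,p,z in[("stop corner A",(116,88),.042),("stop corner B",(72,222),.042),("stop near-left top",(203,122),.042),("stop far-left top",(162,252),.042),("blank c1",(258,32),.05),("blank c2",(162,305),.05),("c3",(745,217),.05),("c4",(632,474),.05),("rail face a",(60,268),.04),("rail face b at y~0",(700,497),.04)]:print(l,wray(f(*p),z,st))
```

```text
stop corner A [  32.5 -140.6]
stop corner B [  62.  -140.7]
stop near-left top [  32.8 -121.1]
stop far-left top [  61.4 -120.4]
blank c1 [  12.7 -116.2]
blank c2 [  71.3 -116.5]
c3 [12.6 -7.7]
c4 [71.2 -7.4]
rail face a [  72.4 -140.3]
rail face b at y~0 [72.  13.1]
```

The measured gaps are about 0.3 mm at the end stop and 0–1 mm at the rail. The blank reads parallel, and the cam bears on it. I'll raise the hand a little and hand in.

```bash
python3 -m handwheel '[[[0,0,-0.02,-0.03,0],[0,0,-0.04,-0.06,0],[0,0,-0.04,-0.06,0],[0,0,-0.04,-0.06,0],[0,0,-0.04,-0.06,0]]]'
python3 - <<'E'
from station import *
import cv2
cv2.imwrite("pics/side14.png",grab_frame("side"))
E
```

```text
t: 18.9
eef_pos: [0.5907, -0.1457, 0.2297]
ee_rot: [-3.13, 0.002, 1.569]
force: [-0.3, 0.1, -1.0]
width: 0.0002
```

View pics/side14.png

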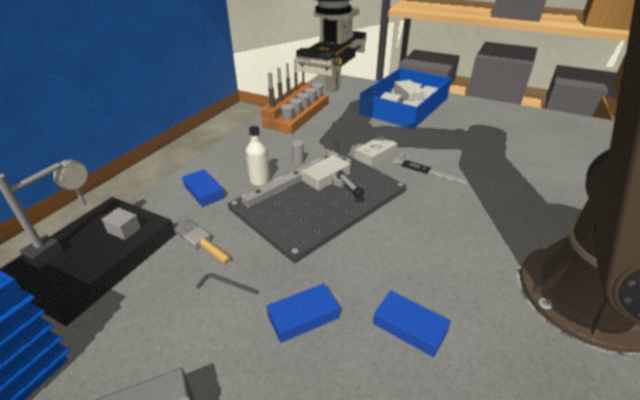

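The blank is home at (327,172), the lever is swung round with its ball at (360,192), nothing else has moved, and the hand is high and clear.

```bash
python3 -c "
from station import arm
print(arm.job_done())"
```

```text
the job is handed in; nothing more can be done
None
```

I loaded and clamped the blank, and handed the job in at about 19 s of the 61 s allowed; no verdict is reported. I pushed the blank flat against the rail with spread fingertips, slid it along with the fingers closed to the end stop (17 N stall), and nudged it square. Then I pushed the ball lever round from about 0.15 to about 1.4 rad and drew the hand clear.

**Last checks:**
- **End stop and rail:** the wrist camera put the gap at the end stop at about 0.3 mm and at the rail at 0 to 1 mm, with the blank parallel to the rail.
- **Clamp:** the lever stayed at about 1.4 rad after release, past the 1.15 at which it is tight.
- **Everything else:** by eye, no other thing had moved.

**What disagreed:**
- **Fixture position:** my first estimate turned out 2 to 4 mm off, so I relied on contact force and direct comparison with the stop and rail instead.
- **Clamp force:** it could not be measured. The lever push read only 7 to 8 N when I stopped between pushes, less than the up to 20 N stated.

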